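# Hold a slide flush on the tilted stage against its stop sleeve

## Robot

A 7-joint arm with a two-finger parallel gripper is mounted at the origin on a cart in front of the work surface, level with it; the furniture and walls round the work are solid. World frame = base frame: x ahead of the robot, y to its left, z up, the work surface at z = 0. Lengths are in mm, angles in rad, forces in N, time in s.
With the tool pointing down it reaches from about 400 to 875 mm from the base axis. Payload 4.4 kg.
Tool frame: the origin (TCP) lies on the centre line of the jaws, within the pads' length; the fingertips stand 11 mm ahead of it and the grasp point (between the pads) lies 8 mm behind it (ctrl.tips_ahead is the distance from the TCP to the fingertips, in mm); z points along the fingers, y is the line along which they close (so a half turn about z gives the same grasp; the last joint's range is limited). The gripper opens to 85 mm and grips with 20 to 120 N. Pads are 22 mm wide; open, the fingers measure 114 mm over their backs; the gripper's body (76 mm by 85 mm) begins 54 mm behind the grasp point. The pads swing forward as they close: fully open they stand 13 mm farther back than shut.
Start: joints at [-1.167, 0.628, 0.038, 1.517, -0.027, 0.996, -0.02], TCP at [294.24, 579.604, 242.313] pointing down, gripper open.
Joint ranges: [-3.06, 3.06], [-0.37, 2.12], [-1.25, 1.32], [0.18, 2.47], [-1.1, 4.24], [0.23, 1.98], [-2.94, 2.94]. Speed limits (rad/s): [2.57, 2.57, 3.14, 3.14, 3.14, 3.14, 3.14].

## Interface

Orientations are given as [roll, pitch, yaw] about the fixed x, y, z axes, in that order (R = Rz(yaw) Ry(pitch) Rx(roll)).
In Python, from cell import ctrl, eyes, job gives the robot as it stands. The module is installed in compiled form; this text tells all that it offers.
- The arm moves only by the tool carry_out, never from a script. Its argument "moves" is a list of rows, each an object of numbers: "tx", "ty", "tz": the shift along the tool's x, y, z as a fraction of full scale; "twist": the turn about the tool's z as a fraction of full scale; "fingers": the opening, from 0 (shut) to 1 (fully open). In form: [{"tx": .., "ty": .., "tz": .., "twist": .., "fingers": ..}, ...]. A call has 1 to 12 rows; each row shifts and turns the commanded pose from where the row before left it, along the tool's axes as they then stand; what a row does not reach is not made up. Full scale, the value 1, is 0.3 m for a shift and pi rad for a turn. A row lasts 1/8 s, in which the tool goes at most 62.5 mm and 10.7 degrees, less where a joint would pass 70% of its speed; a pose out of reach is approached as far as the arm can. A call with a number of a shift or a turn outside -1 to 1 is refused whole. A call with a gripper value outside its range is refused whole. The fingers move at their own pace and stop on an object; the grip force is fixed at half the most. Time passes only in rows, so rows that do not move let the fingers close. It gives the time, the measured TCP pose, the force, the opening and the grip force at its end, in the units of the state.
- ctrl.read_state(): the state, without advancing time (a new reading comes with each control period).
- eyes.get_image(name): name is "scene" or "top" or "wrist"; returns a dict with "color" (420x560x3 uint8, blue, green, red), "fovy" (degrees; the focal length in pixels is half the picture's height over the tangent of half this angle, whatever the lens; pixels are square), "cx", "cy" (the principal point, pixels), "world_from_camera" (4x4, takes a point from camera to world coordinates). Camera axes: x right, y up, looking along -z (the intrinsics and any distortion apply to the point x, -y, -z); pixel columns grow to the right and rows downward; lengths in mm; the calibration is good to about 2 mm. A picture is of the moment at which its call begins. There is no depth.
- job.finish_job(): hands the job in; it is judged then, once.
The state is a dict: "clock": time; "qpos": joint angles; "qd": joint speeds; "tau": joint torques, N m; "eef_pos": TCP position; "tool_rot": TCP orientation; "force": force on the tool from outside, world axes, zero at the start; "torque": the same for the moment, N m; "width": finger opening in mm; "gripper_force": force on a finger pad.
Only numpy, scipy, OpenCV 4.12 (cv2) and the standard library are available. Lean on these libraries where they do the work, as an engineer would, in place of code of your own. Each camera call takes 0.05 s, during which the arm holds its last target. There are 200 camera calls.

## Task

Push the white stop sleeve right down over the upright pin in front of the little tilting stage and let go of it. Then pick up the slide carrier by its fin, tilt it to the slope of the stage's table, and hold its flat underside flush on the table, lengthwise along the slope and centred across it, with its lower end down against the sleeve. Finish while still gripping the fin and pressing the carrier lightly on the table; leave the tally counter, the forceps and the capped tube where they are.

Things in the scene. Friction and masses are not known exactly. Their poses are not given: they have to be found in the camera images.
- stage: Fixed tilting slide stage standing on the worktop: dark steel base plate 140 x 90 x 8 mm, pin at its front, aluminium cheeks and slotted posts (up to 65 mm high, outside the table's long sides, inner faces 59 mm apart). Origin: centre of the base's underside. +x points uphill (roughly away from the robot), z up. The hinge line of the table lies at x = -20 mm, 30 mm above the worktop.
- pin_top (a point): Centre of the top of the upright steel pin on the stage base: diameter 12 mm, 24 mm tall above the 8 mm base plate (top 32 mm above the worktop), tip chamfered. It stands 46 mm in front of the stage's origin (x = -46 mm, y = 0), 26 mm in front of the table's low edge. Axes as the stage's.
- tilt_table: Aluminium table of the stage, 72 mm long (uphill) x 56 mm wide x 8 mm, clamped at a slope of 11 to 25 degrees that differs from run to run; it does not give when pressed. Origin: middle of the low edge of its upper face. Its x axis runs uphill along the face, y across it, z is the face's outward normal (leans back to the robot).
- sleeve_mid (a point): Centre of the loose white plastic stop sleeve, a plain tube standing upright on the worktop, the same both ends: outer diameter 32 mm, bore 15 mm, 32 mm tall; 60 g. The point is half-way up (16 mm above its foot), z along the bore. Pushed home its foot rests on the stage's base plate, so this point is then 24 mm above the worktop (8 mm below the pin's top).
- slide: Loose slide carrier: aluminium frame 76 (x) x 40 (y) x 5 mm, grey fin mid-top 30 (x) x 12 (y) mm, 5 to 31 mm above the underside; 80 g, same end for end. Origin: centre of its flat underside; z out of the top. Flush on the table and touching the sleeve, the origin lies 29 mm uphill of the table's origin (the end then overhangs the low edge by 9 mm; come in from uphill, past the sleeve's rim).
- fin_mid (a point): Centre of the fin of the slide carrier, 18 mm above the carrier's underside; axes as the carrier's (pinch across y).
- big_tube: Bystander: clear tube with a light blue screw cap, 36 mm across, 79 mm tall, standing between laptop and microscope (fixed, about 0.4 m tall, from y = 0.12 to 0.35 m and x beyond 0.5 m: pass in front of it). Origin: centre of its underside.
- forceps_bench: Bystander: thin steel forceps, about 16 x 105 x 9 mm, lying flat on the worktop in front of the capped tube. Origin: centre of its underside.
- tally: Bystander: small white hand tally counter, about 64 x 54 x 26 mm, on the worktop in front of the laptop's near corner. Origin: centre of its underside.

How it is judged (in metres and radians):
On the way, in this order (a step that is already met when the one before it is completed fails the run):
1. the sleeve is fully home on the pin and let go (horizontal distance between sleeve_mid and pin_top below 0.004 m and z of sleeve_mid in the frame of pin_top below -0.0055 m and contact force between the fingers and sleeve below 0.05 N), for 0.2 s.
2. the slide carrier is picked up (height (world z) of slide above 0.05 m and contact force between the fingers and slide above 0.5 N), for 0.1 s.
At the end, for the whole second after the job is handed in: Sleeve home on the pin (4 mm off-axis, 2.5 mm up at most); carrier flat on the table (2 mm, 0.06 rad), along the slope within 0.12 rad, lower end within 6 mm of the sleeve, centred within 7 mm; fingers still hold it and press it on with over 2 N, at rest; bystanders unmoved (20 mm) (horizontal distance between sleeve_mid and pin_top below 0.004 m and z of sleeve_mid in the frame of pin_top below -0.0055 m and angle between the z axis of slide and the z axis of tilt_table, either way round below 0.06 rad and angle between slide's own z axis and vertical below 1 rad and angle between the x axis of slide and the x axis of tilt_table, either way round below 0.12 rad and x of slide in the frame of tilt_table between 0.024 and 0.035 m and y of slide in the frame of tilt_table between -0.0055 and 0.007 m and z of slide in the frame of tilt_table below 0.002 m and contact force between slide and tilt_table above 2 N and contact force between the fingers and slide above 1 N and linear speed of slide below 0.01 m/s); the arm keeps its last pose, push and grip.
It fails at once if the carrier is pressed hard on the table (over 60 N) (contact force between slide and tilt_table above 60 N).
It fails at once if a bystander is shifted by more than 20 mm (distance of any of tally, forceps_bench, big_tube from where it was at the start of the episode above 0.02 m).
It also fails if it takes over 61 s, if anything falls off the work surface, if the arm or the gripper's body presses on something with over 40 N, if the wrist force passes 120 N, or if a joint passes its speed limit or range.

## Working session

There is one attempt and no reset: what is moved stays moved. The work goes in short steps, Python scripts to look and compute and a tool call to move; the robot and the scene stay as the last step left them, time stands still between calls to the robot, and variables do not carry over. Pictures are saved under pics/ and viewed, at most 10 in all, crops included, and the job is handed in when it is done.

Besides the shell and the picture viewer there is one more tool, called after "Emit:" by a JSON object that holds its "api" and its "payload", one argument or row to a line. carry_out: Moves the arm, as the interface text tells. Its arguments: {"type":"object","properties":{"moves":{"type":"array","items":{"type":"object","properties":{"tx":{"type":"number","minimum":-1,"maximum":1},"ty":{"type":"number","minimum":-1,"maximum":1},"tz":{"type":"number","minimum":-1,"maximum":1},"twist":{"type":"number","minimum":-1,"maximum":1},"fingers":{"type":"number"}}}}},"required":["moves"]}

```bash
mkdir -p pics
cat > h.py <<'E'
import numpy as np, cv2
from scipy.spatial.transform import Rotation as R
from cell import ctrl, eyes, job
def look(n,f):
    im=eyes.get_image(n); cv2.imwrite(f'pics/{f}.png',im['color'])
    np.savez(f'pics/{f}.npz',T=im['world_from_camera'],p=[im['fovy'],im['cx'],im['cy'],im['color'].shape[0]]); return im, im.keys()
def cam(f):
    d=np.load(f'pics/{f}.npz'); fo,cx,cy,h=d['p']; return d['T'],h/2/np.tan(np.radians(fo)/2),cx,cy
def ray(f,u,v,z):
    T,F,cx,cy=cam(f); d=T[:3,:3]@np.array([(u-cx)/F,-(v-cy)/F,-1]); o=T[:3,3]; return (o+d*(z-o[2])/d[2]).round(1)
def proj(f,P):
    T,F,cx,cy=cam(f); p=T[:3,:3].T@(np.array(P)-T[:3,3]); return np.round([cx+F*p[0]/-p[2],cy-F*p[1]/-p[2]],1)
E
python3 - <<'E'
from h import *
for n in ['top','scene','wrist']:
    im,k=look(n,n+'0'); print(k,im['fovy'],im['cx'],im['cy'],im['world_from_camera'].round(3).tolist(), [ (q,im[q]) for q in im if q not in('color','world_from_camera')])
s=ctrl.read_state();print(s)
a=cv2.imread('pics/top0.png');b=cv2.imread('pics/scene0.png')
E
```

```text
dict_keys(['color', 'fovy', 'cx', 'cy', 'world_from_camera']) 54.9268074644797 286.8461760314321 207.15272069565233 [[-0.029, 0.985, -0.167, 418.577], [-1.0, -0.027, 0.015, -164.561], [0.01, 0.168, 0.986, 876.507], [0.0, 0.0, 0.0, 1.0]] [('fovy', 54.9268074644797), ('cx', 286.8461760314321), ('cy', 207.15272069565233)]
dict_keys(['color', 'fovy', 'cx', 'cy', 'world_from_camera']) 55.9391243178577 280.1487910526268 213.56666537473467 [[-0.636, 0.302, -0.71, -53.36], [-0.771, -0.28, 0.572, 307.275], [-0.026, 0.911, 0.411, 404.127], [0.0, 0.0, 0.0, 1.0]] [('fovy', 55.9391243178577), ('cx', 280.1487910526268), ('cy', 213.56666537473467)]
dict_keys(['color', 'fovy', 'cx', 'cy', 'world_from_camera']) 65.2160971745897 283.03128746612884 212.40719046970509 [[0.454, -0.859, -0.234, 234.602], [0.891, 0.438, 0.122, 609.021], [-0.002, -0.264, 0.964, 374.239], [0.0, 0.0, 0.0, 1.0]] [('fovy', 65.2160971745897), ('cx', 283.03128746612884), ('cy', 212.40719046970509)]
{'clock': 0.15, 'qpos': array([-1.16673743,  0.62910249,  0.03846074,  1.5181256 , -0.02699023,
        0.99631439, -0.01995632]), 'qd': array([ 0.00149755, -0.00493025,  0.00170096, -0.0033872 ,  0.00256299,
       -0.00050261,  0.00092672]), 'tau': array([ 2.18400004e-03, -5.63793468e+01,  1.22775100e+00, -1.93648642e+01,
        1.11747533e-02,  7.28402403e-03,  1.91323096e-06]), 'eef_pos': array([294.06794929, 579.16655962, 241.62483498]), 'tool_rot': array([-3.14016116e+00,  2.02025686e-05,  2.67177308e+00]), 'force': array([ 0.46840595, -0.52548631, -0.14281617]), 'torque': array([0.00432191, 0.00441926, 0.02299025]), 'gripper_force': 0.0, 'width': 85.15564831250114}
```

View pics/top0.png

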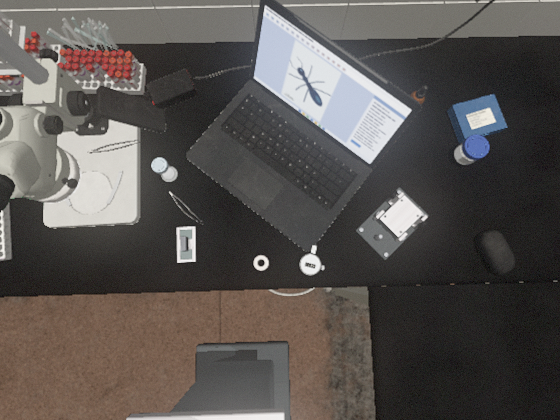

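View pics/scene0.png

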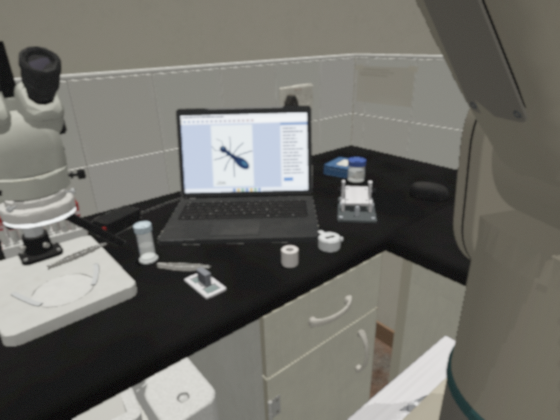

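Run:
```python
import cv2,numpy as np
a=cv2.imread('pics/top0.png')
def c(x,y,w,h,s):return cv2.resize(a[y:y+h,x:x+w],None,fx=s,fy=s,interpolation=cv2.INTER_CUBIC)
A=c(350,180,80,84,7)     # 560x588
B=c(170,222,30,48,7)   #210x336
C=c(245,250,30,30,7)   #210x210
o=np.zeros((588,780,3),np.uint8);o[:588,:560]=A;o[:336,565:775]=B;o[340:550,565:775]=C
cv2.imwrite('pics/crop1.png',o)
```

```text
(no output)
```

View pics/crop1.png

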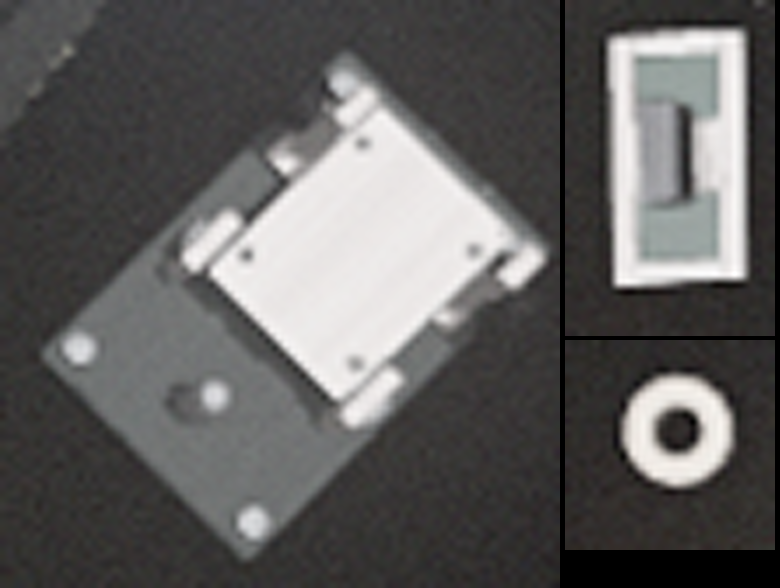

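```bash
cat >> h.py <<'E'
def A(x,y):return x/7+350-.4,y/7+180-.4
def B(x,y):return (x-565)/7+170-.4,y/7+222-.4
def C(x,y):return (x-565)/7+245-.4,(y-340)/7+250-.4
E
python3 - <<'E'
from h import *
r=lambda p,z:ray('top0',*p,z)
pin=r(A(214,396),32);sl=r(C(678,430),32)
bl,bb=r(A(44,353),8),r(A(248,557),8)
print('pin',pin,'sleeve',sl,'base',bl,bb,np.linalg.norm(bl-bb))
lo=[r(A(*p),30) for p in((210,270),(340,400))];
d=(bl+bb)/2; print('base front mid',d)
ax=pin[:2]-d[:2]; e=bl-bb; n=np.array([e[1],-e[0]]);n/=np.linalg.norm(n);print('uphill dir',n,np.arctan2(n[1],n[0]), 'front-to-pin',ax, 'table low',lo)
for z in (44,50,56,60): 
  hi=[r(A(*p),z) for p in((385,110),(518,243))]; m=sum(hi)/2-sum(lo)/2; print(z,hi,np.linalg.norm(hi[0]-hi[1]),m,np.linalg.norm(m),np.arctan2(m[1],m[0]))
c=[r(B(*p),5) for p in((608,38),(746,30),(748,278),(614,287))];print('carrier',c,sum(c)/4,[np.linalg.norm(c[i]-c[i-1]) for i in range(4)])
l=(c[0]+c[1]-c[2]-c[3])/2;print(np.arctan2(l[1],l[0]))
print('fin', [r(B(*p),31) for p in((640,100),(690,100),(690,205),(640,205))])
print(proj('scene0',[*pin[:2],32]),proj('scene0',[*sl[:2],32]),proj('scene0',sum(c)/4))
E
```

```text
pin [ 494.9 -371.4   32. ] sleeve [ 447.3 -119.9   32. ] base [ 511.8 -325.5    8. ] [ 447.5 -384.3    8. ] 87.13168195323675
base front mid [ 479.65 -354.9     8.  ]
uphill dir [ 0.67484064 -0.73796349] -0.8300475917740283 front-to-pin [ 15.25 -16.5 ] table low [array([ 533.3, -373.3,   30. ]), array([ 492.8, -409.8,   30. ])]
44 [array([ 578.5, -425.9,   44. ]), array([ 537. , -462.6,   44. ])] 55.3998194942908 [ 44.7 -52.7  14. ] 70.50801372893724 -0.8673497289538666
50 [array([ 577.3, -424. ,   50. ]), array([ 536.1, -460.4,   50. ])] 54.97635855529168 [ 43.65 -50.65  20.  ] 69.7907228791908 -0.8594934449508388
56 [array([ 576.2, -422.1,   56. ]), array([ 535.3, -458.3,   56. ])] 54.61913584083885 [ 42.7  -48.65  26.  ] 69.7575264756428 -0.8504403873607046
60 [array([ 575.4, -420.9,   60. ]), array([ 534.7, -456.8,   60. ])] 54.27061820174888 [ 42.  -47.3  30. ] 70.00921367934367 -0.844679127196577
carrier [array([529.5,  63.9,   5. ]), array([530.8,  21.4,   5. ]), array([454.7,  20.1,   5. ]), array([453.1,  60.8,   5. ])] [492.025  41.55    5.   ] [np.float64(76.46286680474383), np.float64(42.51987770443372), np.float64(76.11110300081056), np.float64(40.73143748997818)]
0.02884445679803961
fin [array([507.3,  47.2,  31. ]), array([506.9,  32.3,  31. ]), array([475.6,  31.9,  31. ]), array([476. ,  46.8,  31. ])]
[358.4 206.4] [290.9 249.4] [206.1 283.6]
```

```bash
cat >> h.py <<'E'
def go(x,y,z,yaw=None):
    s=ctrl.read_state(); p=s['eef_pos'];r=s['tool_rot']
    M=R.from_euler('xyz',r).as_matrix(); 
    if yaw is not None:
        dy=(yaw-r[2]+np.pi)%(2*np.pi)-np.pi; print('twist (do first)',round(-dy/np.pi,4),'rows>=',int(np.ceil(abs(dy)/.18)))
        M=R.from_euler('xyz',[np.pi,0,yaw]).as_matrix()
    d=M.T@(np.array([x,y,z])-p); print('clock',round(s['clock'],2),'pos',p.round(1),'rot',r.round(3),'w',round(s['width'],1),'F',s['force'].round(1),'q',s['qpos'].round(2)); print('total frac',(d/300).round(4),'rows>=',int(np.ceil(np.linalg.norm(d)/55)))
E
python3 -c "
from h import *
go(447,-120,150,2.30)"
```

```text
twist (do first) 0.1183 rows>= 3
clock 0.15 pos [294.1 579.2 241.6] rot [-3.14   0.     2.672] w 85.2 F [ 0.5 -0.5 -0.1] q [-1.17  0.63  0.04  1.52 -0.03  1.   -0.02]
total frac [-2.0776 -1.1727  0.3054] rows>= 14
```

Emit:
{"api": "carry_out", "payload": {
  "moves": [
    {"twist":0.04,"fingers":1},
    {"twist":0.04,"fingers":1},
    {"twist":0.038,"fingers":1},
    {"tx":-0.148,"ty":-0.084,"fingers":1},
    {"tx":-0.148,"ty":-0.084,"fingers":1},
    {"tx":-0.148,"ty":-0.084,"fingers":1},
    {"tx":-0.148,"ty":-0.084,"fingers":1},
    {"tx":-0.148,"ty":-0.084,"fingers":1},
    {"tx":-0.148,"ty":-0.084,"fingers":1},
    {"tx":-0.148,"ty":-0.084,"fingers":1},
    {"tx":-0.148,"ty":-0.084,"fingers":1},
    {"tx":-0.148,"ty":-0.084,"fingers":1}
  ]
}}

```text
validation failed for argument at $.mo...
```

```bash
python3 -c "
from h import *
go(447,-120,150,2.30)"
```

```text
twist (do first) 0.1183 rows>= 3
clock 0.15 pos [294.1 579.2 241.6] rot [-3.14   0.     2.672] w 85.2 F [ 0.5 -0.5 -0.1] q [-1.17  0.63  0.04  1.52 -0.03  1.   -0.02]
total frac [-2.0776 -1.1727  0.3054] rows>= 14
```

Emit:
{"api": "carry_out", "payload": {
  "moves": [
    {"tx":0,"ty":0,"tz":0,"twist":0.04,"fingers":1},
    {"tx":0,"ty":0,"tz":0,"twist":0.04,"fingers":1},
    {"tx":0,"ty":0,"tz":0,"twist":0.038,"fingers":1},
    {"tx":-0.148,"ty":-0.084,"tz":0,"twist":0,"fingers":1},
    {"tx":-0.148,"ty":-0.084,"tz":0,"twist":0,"fingers":1},
    {"tx":-0.148,"ty":-0.084,"tz":0,"twist":0,"fingers":1},
    {"tx":-0.148,"ty":-0.084,"tz":0,"twist":0,"fingers":1},
    {"tx":-0.148,"ty":-0.084,"tz":0,"twist":0,"fingers":1},
    {"tx":-0.148,"ty":-0.084,"tz":0,"twist":0,"fingers":1},
    {"tx":-0.148,"ty":-0.084,"tz":0,"twist":0,"fingers":1},
    {"tx":-0.148,"ty":-0.084,"tz":0,"twist":0,"fingers":1},
    {"tx":-0.148,"ty":-0.084,"tz":0,"twist":0,"fingers":1}
  ]
}}

```text
clock: 1.65
eef_pos: [392.0, 129.1, 242.4]
tool_rot: [3.141, 0.0, 2.301]
force: [-0.1, 0.7, 0.4]
width: 85.6
gripper_force: 0.0
```

```bash
python3 -c "
from h import *
go(447,-120,150,2.30)"
```

```text
twist (do first) 0.0004 rows>= 1
clock 1.65 pos [392.  129.1 242.4] rot [3.141 0.    2.301] w 85.6 F [-0.1  0.7  0.4] q [-0.54  0.3   0.19  2.14 -0.09  0.71  0.45]
total frac [-0.7412 -0.4166  0.308 ] rows>= 5
```

Emit:
{"api": "carry_out", "payload": {
  "moves": [
    {"tx":-0.148,"ty":-0.083,"tz":0.03,"twist":0,"fingers":0.65},
    {"tx":-0.148,"ty":-0.083,"tz":0.07,"twist":0,"fingers":0.65},
    {"tx":-0.148,"ty":-0.083,"tz":0.07,"twist":0,"fingers":0.65},
    {"tx":-0.148,"ty":-0.083,"tz":0.07,"twist":0,"fingers":0.65},
    {"tx":-0.148,"ty":-0.083,"tz":0.07,"twist":0,"fingers":0.65},
    {"tx":0,"ty":0,"tz":0,"twist":0,"fingers":0.65},
    {"tx":0,"ty":0,"tz":0,"twist":0,"fingers":0.65}
  ]
}}

```text
clock: 2.52
eef_pos: [446.8, -117.4, 149.1]
tool_rot: [-3.141, -0.001, 2.301]
force: [0.6, 1.1, 0.9]
width: 55.5
gripper_force: 0.0
```

```bash
python3 -c "
from h import *
look('wrist','w1')
im=cv2.imread('pics/w1.png');print(proj('w1',[447,-120,32]))
cv2.imwrite('pics/w1b.png',cv2.resize(im,None,fx=1.4,fy=1.4))
go(447,-120,150,2.30)"
```

```text
[281.7 212.5]
twist (do first) 0.0008 rows>= 1
clock 2.58 pos [ 447.  -116.6  149.4] rot [ 3.141e+00 -1.000e-03  2.303e+00] w 55.4 F [ 0.7 -0.5 -0.7] q [ 0.08  0.52  0.16  2.12 -0.16  0.51  1.1 ]
total frac [-0.0083 -0.0075 -0.002 ] rows>= 1
```

View pics/w1b.png

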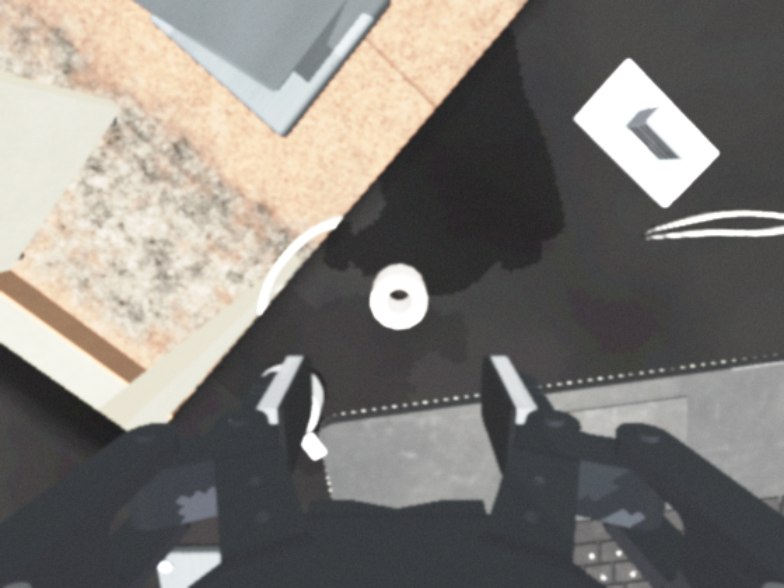

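```bash
python3 -c "
from h import *
p=ray('w1',399/1.4,294.5/1.4,32);print(p)
go(p[0],p[1],60)
print(proj('w1',[p[0],p[1],0]))"
```

```text
[ 447.7 -117.    32. ]
clock 2.58 pos [ 447.  -116.6  149.4] rot [ 3.141e+00 -1.000e-03  2.303e+00] w 55.4 F [ 0.7 -0.5 -0.7] q [ 0.08  0.52  0.16  2.12 -0.16  0.51  1.1 ]
total frac [-0.0026  0.0008  0.298 ] rows>= 2
[284.8 201. ]
```

```bash
python3 -c "
from h import *
p=ray('w1',399/1.4,297.5/1.4,32);print(p, ctrl.tips_ahead)
go(p[0],p[1],20)"
```

```text
[ 448.9 -118.3   32. ] 11.0
clock 2.58 pos [ 447.  -116.6  149.4] rot [ 3.141e+00 -1.000e-03  2.303e+00] w 55.4 F [ 0.7 -0.5 -0.7] q [ 0.08  0.52  0.16  2.12 -0.16  0.51  1.1 ]
total frac [-0.0086  0.0008  0.4313] rows>= 3
```

Emit:
{"api": "carry_out", "payload": {
  "moves": [
    {"tx":-0.006,"ty":-0.003,"tz":0.1,"twist":0,"fingers":0.65},
    {"tx":0,"ty":0,"tz":0.12,"twist":0,"fingers":0.65},
    {"tx":0,"ty":0,"tz":0.12,"twist":0,"fingers":0.65},
    {"tx":0,"ty":0,"tz":0.09,"twist":0,"fingers":0.65},
    {"tx":0,"ty":0,"tz":0,"twist":0,"fingers":0.65},
    {"tx":0,"ty":0,"tz":0,"twist":0,"fingers":0.65}
  ]
}}

```text
clock: 3.32
eef_pos: [446.8, -116.3, 32.7]
tool_rot: [3.14, -0.009, 2.303]
force: [0.4, -0.1, 0.1]
width: 55.8
gripper_force: 0.0
```

```bash
python3 -c "
from h import *
print(ctrl.tips_ahead);go(447.5,-118.5,20)"
```

```text
11.0
clock 3.33 pos [ 446.8 -116.3   32.7] rot [ 3.14  -0.009  2.303] w 55.8 F [ 0.4 -0.1  0.1] q [ 0.1   0.76  0.15  2.18 -0.48  0.24  1.41]
total frac [-0.0073 -0.0031  0.0423] rows>= 1
```

Emit:
{"api": "carry_out", "payload": {
  "moves": [
    {"tx":-0.009,"ty":0,"tz":0.005,"twist":0,"fingers":0.65},
    {"tx":0,"ty":0,"tz":0,"twist":0,"fingers":0.2},
    {"tx":0,"ty":0,"tz":0,"twist":0,"fingers":0.2},
    {"tx":0,"ty":0,"tz":0,"twist":0,"fingers":0.2},
    {"tx":0,"ty":0,"tz":0,"twist":0,"fingers":0.2}
  ]
}}

```text
clock: 3.95
eef_pos: [448.5, -119.5, 31.3]
tool_rot: [3.139, -0.008, 2.3]
force: [0.4, 1.1, 8.6]
width: 29.4
gripper_force: 58.5
```

```bash
python3 -c "
from h import *
s=ctrl.read_state();p=s['eef_pos']
go(520,-145,p[2]+6)"
```

```text
clock 3.95 pos [ 448.5 -119.5   31.3] rot [ 3.139 -0.008  2.3  ] w 29.4 F [0.4 1.1 8.6] q [ 0.1   0.76  0.15  2.17 -0.49  0.24  1.42]
total frac [-0.2221  0.1211 -0.0215] rows>= 2
```

Emit:
{"api": "carry_out", "payload": {
  "moves": [
    {"tx":0,"ty":0,"tz":-0.025,"twist":0,"fingers":0.2},
    {"tx":-0.075,"ty":0.04,"tz":0,"twist":0,"fingers":0.2},
    {"tx":-0.075,"ty":0.04,"tz":0,"twist":0,"fingers":0.2},
    {"tx":-0.072,"ty":0.04,"tz":0,"twist":0,"fingers":0.2},
    {"tx":0,"ty":0,"tz":0,"twist":0,"fingers":0.2},
    {"tx":0,"ty":0,"tz":0,"twist":0,"fingers":0.2}
  ]
}}

```text
clock: 4.7
eef_pos: [514.5, -141.7, 36.3]
tool_rot: [-3.14, -0.02, 2.302]
force: [-5.6, 4.6, -1.2]
width: 29.1
gripper_force: 59.3
```

```bash
python3 -c "
from h import *
look('wrist','w2')
im=cv2.imread('pics/w2.png')
cv2.imwrite('pics/w2b.png',cv2.resize(im[120:420,80:480],None,fx=2,fy=2))
go(520,-145,31)"
```

```text
clock 4.75 pos [ 514.5 -141.7   36.3] rot [-3.14  -0.02   2.302] w 29.0 F [-5.2  4.8 -1. ] q [ 0.07  0.81  0.24  1.98 -0.45  0.43  1.38]
total frac [-0.0207  0.0063  0.0173] rows>= 1
```

View pics/w2b.png

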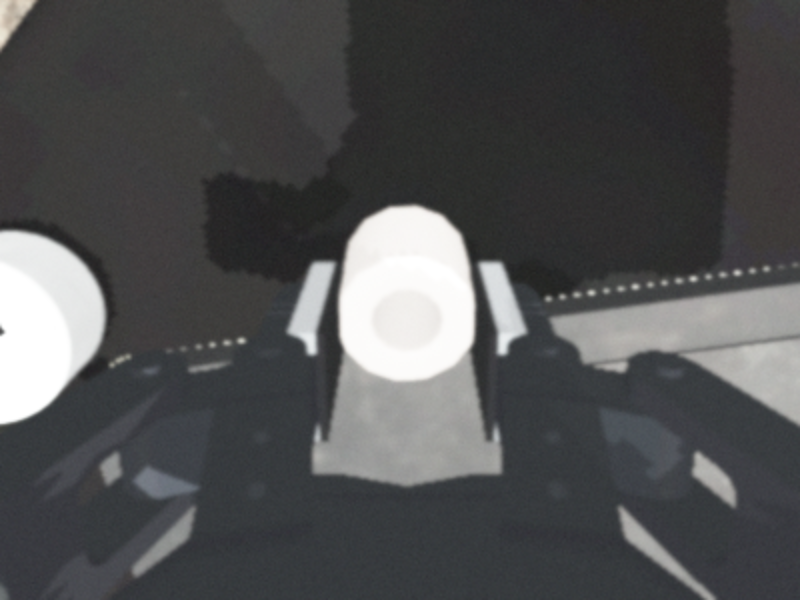

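Emit:
{"api": "carry_out", "payload": {
  "moves": [
    {"tx":0.03,"ty":0,"tz":-0.02,"twist":0,"fingers":0.2},
    {"tx":0.02,"ty":0,"tz":-0.15,"twist":0,"fingers":0.2},
    {"tx":0,"ty":0,"tz":-0.15,"twist":0,"fingers":0.2},
    {"tx":0,"ty":0,"tz":-0.0,"twist":0,"fingers":0.2},
    {"tx":0,"ty":0,"tz":-0.0,"twist":0,"fingers":0.2},
    {"tx":0,"ty":0,"tz":0,"twist":0,"fingers":0.2}
  ]
}}

```text
clock: 5.5
eef_pos: [508.9, -134.2, 132.4]
tool_rot: [3.141, -0.011, 2.301]
force: [-0.2, -0.7, -0.5]
width: 29.2
gripper_force: 59.7
```

```bash
python3 -c "
from h import *
print(ray('w2',282.7,279.7,37)-[514.5,-141.7,0])
n=np.array([.667,-.745]);P=np.array([494.9,-371.4])-40*n
print(P);go(*P,125,2.30)
print(ctrl.read_state()['force'])"
```

```text
[ 0. -1. 37.]
[ 468.22 -341.6 ]
twist (do first) 0.0002 rows>= 1
clock 5.5 pos [ 508.9 -134.2  132.4] rot [ 3.141 -0.011  2.301] w 29.2 F [-0.2 -0.7 -0.5] q [-0.02  0.64  0.35  1.96 -0.38  0.61  1.31]
total frac [-0.4252 -0.5618  0.0247] rows>= 4
[-0.1917333  -0.66364742 -0.54507643]
```

Emit:
{"api": "carry_out", "payload": {
  "moves": [
    {"tx":-0.085,"ty":-0.112,"tz":0.005,"twist":0,"fingers":0.2},
    {"tx":-0.085,"ty":-0.113,"tz":0.005,"twist":0,"fingers":0.2},
    {"tx":-0.085,"ty":-0.113,"tz":0.005,"twist":0,"fingers":0.2},
    {"tx":-0.085,"ty":-0.112,"tz":0.005,"twist":0,"fingers":0.2},
    {"tx":-0.085,"ty":-0.112,"tz":0.005,"twist":0,"fingers":0.2},
    {"tx":0,"ty":0,"tz":0,"twist":0,"fingers":0.2},
    {"tx":0,"ty":0,"tz":0,"twist":0,"fingers":0.2},
    {"tx":0,"ty":0,"tz":0,"twist":0,"fingers":0.2}
  ]
}}

```text
clock: 6.5
eef_pos: [469.4, -340.1, 123.9]
tool_rot: [3.14, -0.011, 2.303]
force: [0.1, -0.0, -0.6]
width: 29.2
gripper_force: 59.7
```

```bash
python3 -c "
from h import *
look('wrist','w3')
im=cv2.imread('pics/w3.png')
cv2.imwrite('pics/w3b.png',cv2.resize(im[0:380,30:530],None,fx=1.57,fy=1.57,interpolation=cv2.INTER_CUBIC))
print(proj('w3',[494.9,-371.4,32]))
go(494.9,-371.4,70,2.3)"
```

```text
[281.  272.3]
twist (do first) 0.0009 rows>= 1
clock 6.55 pos [ 469.5 -340.2  124.1] rot [ 3.14  -0.011  2.303] w 29.1 F [ 0.7  0.5 -0.9] q [ 0.38  0.71  0.32  1.82 -0.34  0.68  1.63]
total frac [-0.1338 -0.0061  0.1803] rows>= 2
```

View pics/w3b.png

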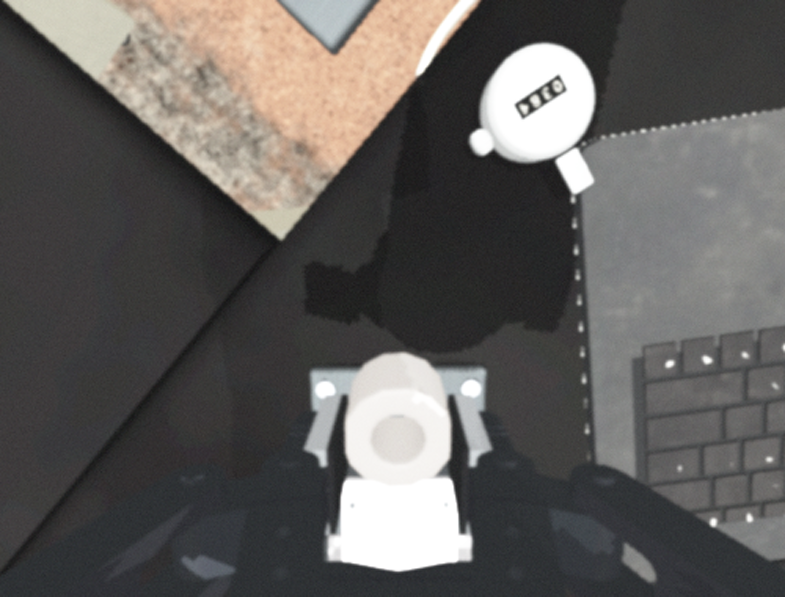

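```bash
python3 -c "
from h import *
f=lambda x,y,z:ray('w3',x/1.57+30-.3,y/1.57-.3,z)
L,Rr=f(312,370,8),f(487,368.5,8);print(L,Rr,np.linalg.norm(L-Rr))
e=L-Rr;e/=np.linalg.norm(e);n=np.array([-e[1],e[0],0]);
if n[0]<0:n=-n
print('uphill yaw',np.arctan2(n[1],n[0]),'pin',(L+Rr)/2+24*n)
s1,s2=f(325,388,9),f(471,388,9);print('screws mid',(s1+s2)/2,np.linalg.norm(s1-s2), s1-s2)
print('from top screws', (ray('top0',*A(79,348),9)+ray('top0',*A(254,522),9))/2)
print('sleeve top',f(398,440,125))
"
```

```text
[ 449.6 -383.9    8. ] [ 515.5 -323.9    8. ] 89.12244386236273
uphill yaw -0.8322264928725556 pin [ 498.70754615 -371.64637153    8.        ]
screws mid [ 488.5 -361.7    9. ] 74.79090853840455 [-55.8 -49.8   0. ]
from top screws [ 485.45 -361.5     9.  ]
sleeve top [ 469.5 -340.8  125. ]
```

```bash
python3 -c "
from h import *
go(497,-371.5,75,2.305)"
```

```text
twist (do first) -0.0007 rows>= 1
clock 6.55 pos [ 469.5 -340.2  124.1] rot [ 3.14  -0.011  2.303] w 29.1 F [ 0.7  0.5 -0.9] q [ 0.38  0.71  0.32  1.82 -0.34  0.68  1.63]
total frac [-0.1388 -0.0018  0.1636] rows>= 2
```

Emit:
{"api": "carry_out", "payload": {
  "moves": [
    {"tx":-0.045,"ty":0,"tz":0,"twist":0,"fingers":0.2},
    {"tx":-0.045,"ty":0,"tz":0.08,"twist":0,"fingers":0.2},
    {"tx":-0.046,"ty":0,"tz":0.085,"twist":0,"fingers":0.2},
    {"tx":0,"ty":0,"tz":0,"twist":0,"fingers":0.2},
    {"tx":0,"ty":0,"tz":0,"twist":0,"fingers":0.2},
    {"tx":0,"ty":0,"tz":0,"twist":0,"fingers":0.2}
  ]
}}

```text
clock: 7.3
eef_pos: [496.3, -372.0, 75.7]
tool_rot: [3.14, -0.008, 2.301]
force: [0.8, -0.3, -0.3]
width: 28.9
gripper_force: 59.7
```

```bash
python3 -c "
from h import *
look('wrist','w4');look('scene','s4');look('top','t4')
im=cv2.imread('pics/w4.png')
a=cv2.resize(im[190:390,150:430],None,fx=2,fy=2,interpolation=cv2.INTER_CUBIC)
b=cv2.resize(cv2.imread('pics/s4.png')[160:240,325:395],(210*5//3,400),interpolation=cv2.INTER_CUBIC)
o=np.zeros((400,780,3),np.uint8);o[:,:560]=a;b=cv2.resize(b,(215,246));o[:246,562:777]=b
cv2.imwrite('pics/w4b.png',o)
go(497,-371.5,75,2.305)"
```

```text
twist (do first) -0.0013 rows>= 1
clock 7.45 pos [ 496.3 -371.9   75.4] rot [ 3.14  -0.008  2.301] w 29.2 F [ 0.7 -0.1 -1.3] q [ 0.43  0.82  0.29  1.73 -0.36  0.65  1.65]
total frac [-0.0006  0.0028  0.0014] rows>= 1
```

View pics/w4b.png

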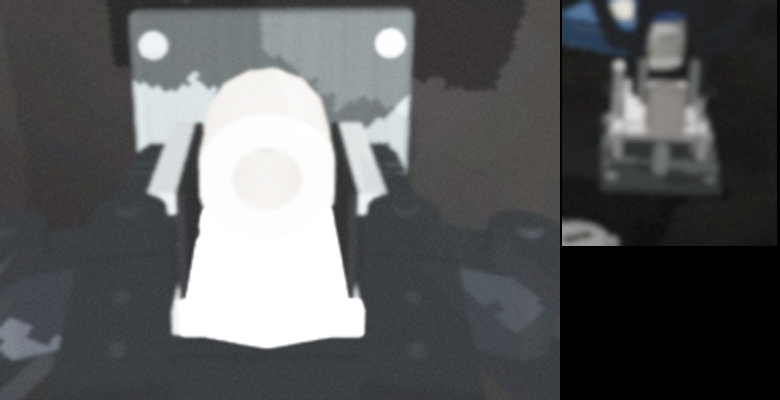

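```bash
python3 -c "
from h import *
f=lambda x,y,z:ray('w4',x/2+150-.25,y/2+190-.25,z)
L,Rr=f(130,12,8),f(414,10,8);print(L,Rr,np.linalg.norm(L-Rr))
e=L-Rr;e/=np.linalg.norm(e);n=np.array([-e[1],e[0],0]);
if n[0]<0:n=-n
print('uphill yaw',np.arctan2(n[1],n[0]),'pin',(L+Rr)/2+24*n)
s1,s2=f(153,46,9),f(390,43,9);print('screws mid',(s1+s2)/2,np.linalg.norm(s1-s2))
print('sleeve top',f(267,179,76))
c=lambda p:[562+(p[0]-325)*3.07,(p[1]-160)*3.07]
for q in ([494.9,-371.4],[498.7,-371.6],[497,-371.6],[496.3,-371.9]):print(q,c(proj('s4',[*q,22])),c(proj('s4',[*q,59])),c(proj('s4',[*q,43])))
"
```

```text
[ 449.1 -383.7    8. ] [ 514.9 -324.2    8. ] 88.71240048606505
uphill yaw -0.8356351882567888 pin [ 498.09696043 -371.75134447    8.        ]
screws mid [ 488.95 -361.9     9.  ] 74.67375710381798
sleeve top [ 496.5 -372.8   76. ]
[494.9, -371.4] [np.float64(663.924), np.float64(154.42100000000002)] [np.float64(666.38), np.float64(109.90600000000003)] [np.float64(665.152), np.float64(129.24699999999999)]
[498.7, -371.6] [np.float64(660.24), np.float64(152.88600000000002)] [np.float64(662.696), np.float64(108.37100000000002)] [np.float64(661.468), np.float64(128.01899999999995)]
[497, -371.6] [np.float64(661.775), np.float64(153.5)] [np.float64(664.5379999999999), np.float64(108.985)] [np.float64(663.31), np.float64(128.633)]
[496.3, -371.9] [np.float64(662.696), np.float64(153.807)] [np.float64(665.459), np.float64(109.29199999999997)] [np.float64(664.231), np.float64(128.633)]
```

Emit:
{"api": "carry_out", "payload": {
  "moves": [
    {"tx":-0.001,"ty":0.007,"tz":0,"twist":0,"fingers":0.2},
    {"tx":0,"ty":0,"tz":0.02,"twist":0,"fingers":0.2},
    {"tx":0,"ty":0,"tz":0.015,"twist":0,"fingers":0.2},
    {"tx":0,"ty":0,"tz":0.01,"twist":0,"fingers":0.2},
    {"tx":0,"ty":0,"tz":0.01,"twist":0,"fingers":0.2},
    {"tx":0,"ty":0,"tz":0,"twist":0,"fingers":0.2},
    {"tx":0,"ty":0,"tz":0,"twist":0,"fingers":0.2}
  ]
}}

```text
clock: 8.32
eef_pos: [497.6, -370.7, 58.1]
tool_rot: [3.14, -0.009, 2.301]
force: [0.2, -0.5, -0.3]
width: 29.5
gripper_force: 59.7
```

Emit:
{"api": "carry_out", "payload": {
  "moves": [
    {"tx":0,"ty":0,"tz":0.015,"twist":0,"fingers":0.2},
    {"tx":0,"ty":0,"tz":0.015,"twist":0,"fingers":0.2},
    {"tx":0,"ty":0,"tz":0.015,"twist":0,"fingers":0.2},
    {"tx":0,"ty":0,"tz":0.01,"twist":0,"fingers":0.2},
    {"tx":0,"ty":0,"tz":0,"twist":0,"fingers":0.2},
    {"tx":0,"ty":0,"tz":0,"twist":0,"fingers":0.2}
  ]
}}

```text
clock: 9.07
eef_pos: [497.6, -370.5, 41.6]
tool_rot: [3.14, -0.009, 2.301]
force: [-0.0, -0.8, -1.3]
width: 28.9
gripper_force: 59.6
```

Emit:
{"api": "carry_out", "payload": {
  "moves": [
    {"tx":0,"ty":0,"tz":0.01,"twist":0,"fingers":0.2},
    {"tx":0,"ty":0,"tz":0.004,"twist":0,"fingers":0.2},
    {"tx":0,"ty":0,"tz":0,"twist":0,"fingers":0.2},
    {"tx":0,"ty":0,"tz":0,"twist":0,"fingers":0.2}
  ]
}}

```text
clock: 9.57
eef_pos: [497.4, -370.3, 39.4]
tool_rot: [3.139, -0.01, 2.3]
force: [-3.4, 2.7, 14.6]
width: 29.3
gripper_force: 61.2
```

Emit:
{"api": "carry_out", "payload": {
  "moves": [
    {"tx":0,"ty":0,"tz":-0.005,"twist":0,"fingers":0.55},
    {"tx":0,"ty":0,"tz":0,"twist":0,"fingers":0.55},
    {"tx":0,"ty":0,"tz":0,"twist":0,"fingers":0.55},
    {"tx":0,"ty":0,"tz":0,"twist":0,"fingers":0.55},
    {"tx":0,"ty":0,"tz":-0.04,"twist":0,"fingers":0.55},
    {"tx":0,"ty":0,"tz":-0.1,"twist":0,"fingers":0.55},
    {"tx":0,"ty":0,"tz":-0.15,"twist":0,"fingers":0.55},
    {"tx":0,"ty":0,"tz":-0.1,"twist":0,"fingers":0.55},
    {"tx":0,"ty":0,"tz":0,"twist":0,"fingers":0.55},
    {"tx":0,"ty":0,"tz":0,"twist":0,"fingers":0.55}
  ]
}}

```text
clock: 10.82
eef_pos: [497.9, -370.9, 155.8]
tool_rot: [3.14, -0.01, 2.301]
force: [-0.5, 0.9, -0.9]
width: 46.8
gripper_force: 0.0
```

```bash
python3 -c "
from h import *
look('wrist','w5');look('scene','s5');look('top','t5')
im=cv2.imread('pics/w5.png')
a=cv2.resize(im[150:420,150:430],(560,540),interpolation=cv2.INTER_CUBIC)
t=cv2.imread('pics/s5.png')
b=cv2.resize(t[165:235,330:390],None,fx=3.5,fy=3.5,interpolation=cv2.INTER_CUBIC)
o=np.zeros((540,780,3),np.uint8);o[:,:560]=a;o[:245,562:772]=b
cv2.imwrite('pics/w5b.png',o)
go(492,41.5,130,3.17)"
```

```text
twist (do first) -0.2767 rows>= 5
clock 10.97 pos [ 497.5 -370.8  154.8] rot [ 3.141 -0.012  2.301] w 47.0 F [-0.2  0.1 -0.3] q [ 0.39  0.72  0.34  1.68 -0.32  0.81  1.61]
total frac [-0.0207  1.3743  0.0826] rows>= 8
```

View pics/w5b.png

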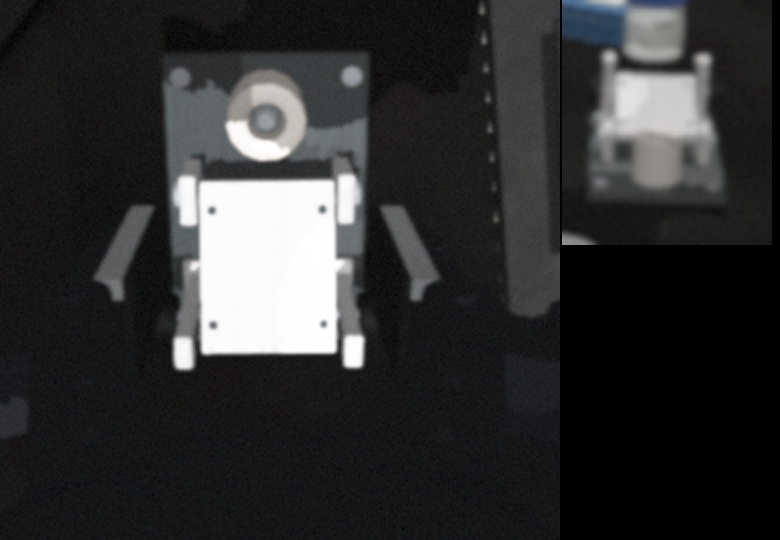

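```bash
python3 -c "
from h import *
f=lambda x,y,z:ray('w5',x/2+150-.25,y/2+150-.25,z)
l0,l1=f(199.5,180,30),f(334.5,179,30);lo=(l0+l1)/2;print('low',lo,np.linalg.norm(l0-l1))
for z in range(44,62,2):
  a,b=f(201.5,354,z),f(336.5,353,z);m=(a+b)/2-lo
  print(z,np.linalg.norm(a-b).round(1),np.linalg.norm(m).round(1),np.arctan2(m[1],m[0]).round(3),np.degrees(np.arcsin((z-30)/72)).round(1),((a+b)/2).round(1))
print('ring',f(266,121,40))
print('yaw by edges', np.arctan2(*( (l1-l0)[[1,0]])), np.arctan2(*((b-a)[[1,0]])))
"
```

```text
low [ 515.5 -390.9   30. ] 56.3567209833929
44 57.3 74.6 -0.832 11.2 [ 564.8 -445.    44. ]
46 56.9 73.7 -0.832 12.8 [ 564.  -444.1   46. ]
48 56.5 72.8 -0.832 14.5 [ 563. -443.   48.]
50 55.9 72.1 -0.831 16.1 [ 562.2 -442.    50. ]
52 55.5 71.4 -0.831 17.8 [ 561.2 -441.    52. ]
54 55.0 70.8 -0.831 19.5 [ 560.4 -440.    54. ]
56 54.6 70.2 -0.831 21.2 [ 559.4 -439.1   56. ]
58 54.1 69.7 -0.831 22.9 [ 558.6 -438.    58. ]
60 53.6 69.4 -0.831 24.6 [ 557.6 -437.1   60. ]
ring [ 496.7 -370.5   40. ]
yaw by edges 0.7351891411143378 0.7365598831719975
```

Emit:
{"api": "carry_out", "payload": {
  "moves": [
    {"tx":0,"ty":0,"tz":-0.05,"twist":-0.05,"fingers":0.5},
    {"tx":0,"ty":0,"tz":0,"twist":-0.05,"fingers":0.5},
    {"tx":0,"ty":0,"tz":0,"twist":-0.05,"fingers":0.5},
    {"tx":0,"ty":0,"tz":0,"twist":-0.05,"fingers":0.5},
    {"tx":0,"ty":0,"tz":0,"twist":-0.05,"fingers":0.5},
    {"tx":0,"ty":0.05,"tz":0,"twist":-0.027,"fingers":0.5},
    {"tx":0,"ty":0.14,"tz":0,"twist":0,"fingers":0.5},
    {"tx":0,"ty":0.16,"tz":0,"twist":0,"fingers":0.5},
    {"tx":0,"ty":0.16,"tz":0,"twist":0,"fingers":0.5},
    {"tx":0,"ty":0.16,"tz":0,"twist":0,"fingers":0.5},
    {"tx":0,"ty":0.16,"tz":0,"twist":0,"fingers":0.5},
    {"tx":0,"ty":0.16,"tz":0,"twist":0,"fingers":0.5}
  ]
}}

```text
clock: 12.48
eef_pos: [490.3, -73.1, 172.6]
tool_rot: [3.133, -0.006, -3.113]
force: [0.4, 0.3, -0.2]
width: 42.5
gripper_force: 0.0
```

```bash
python3 -c "
from h import *
go(492,41.5,130,3.17)"
```

```text
twist (do first) 0.0002 rows>= 1
clock 12.47 pos [490.3 -73.1 172.6] rot [ 3.133 -0.006 -3.113] w 42.5 F [ 0.4  0.3 -0.2] q [ 0.01  0.52  0.13  2.01 -0.12  0.63  1.82]
total frac [-0.0165  0.3818  0.142 ] rows>= 3
```

Emit:
{"api": "carry_out", "payload": {
  "moves": [
    {"tx":0,"ty":0.12,"tz":0,"twist":0,"fingers":0.5},
    {"tx":0,"ty":0.13,"tz":0,"twist":0,"fingers":0.5},
    {"tx":-0.005,"ty":0.13,"tz":0.14,"twist":0,"fingers":0.5},
    {"tx":0,"ty":0,"tz":0,"twist":0,"fingers":0.5},
    {"tx":0,"ty":0,"tz":0,"twist":0,"fingers":0.5},
    {"tx":0,"ty":0,"tz":0,"twist":0,"fingers":0.5}
  ]
}}

```text
clock: 13.22
eef_pos: [489.3, 38.2, 132.7]
tool_rot: [3.134, -0.004, -3.115]
force: [-0.1, -0.5, -0.8]
width: 42.5
gripper_force: 0.0
```

```bash
python3 -c "
from h import *
look('wrist','w6')
im=cv2.imread('pics/w6.png')
a=cv2.resize(im[80:380,90:490],None,fx=2,fy=2,interpolation=cv2.INTER_CUBIC)
cv2.imwrite('pics/w6b.png',a)
go(492,41.5,130,3.17)"
```

```text
twist (do first) -0.0005 rows>= 1
clock 13.28 pos [489.3  38.3 132.8] rot [ 3.134 -0.004 -3.115] w 42.4 F [0.1 0.5 0.1] q [-0.21  0.58  0.12  2.06 -0.15  0.52  1.62]
total frac [-0.0092  0.0104  0.0093] rows>= 1
```

View pics/w6b.png

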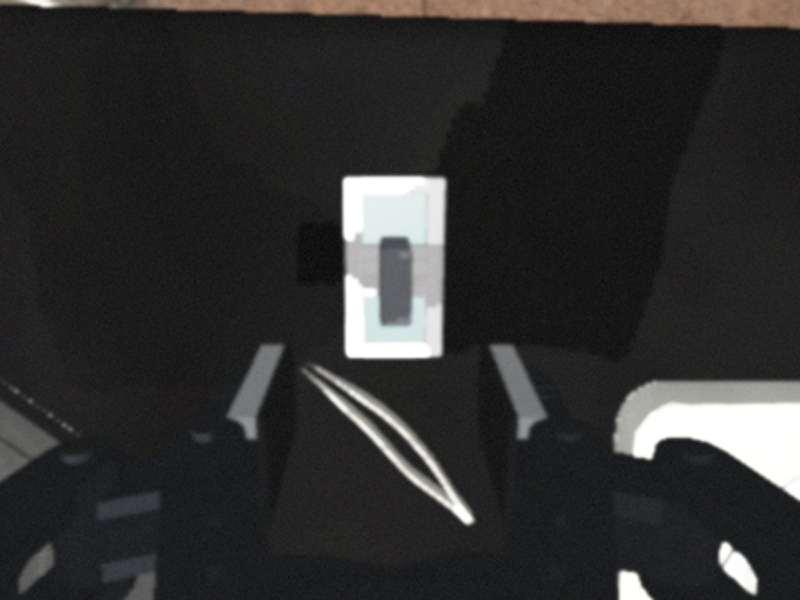

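```bash
python3 -c "
from h import *
f=lambda x,y,z:ray('w6',x/2+90-.25,y/2+80-.25,z)
c=[f(*p,5) for p in((343,177),(446,178),(443,358),(345,358))];print(c,sum(c)/4)
l=(c[0]+c[1]-c[2]-c[3])/2;print(np.arctan2(l[1],l[0]))
fn=[f(*p,31) for p in((379,246),(411,246),(412,326),(379,326))];print('fin',sum(fn)/4)
p=sum(c)/4
go(p[0],p[1],22)"
```

```text
[array([457.4,  20.3,   5. ]), array([456.8,  61.2,   5. ]), array([533.8,  63.7,   5. ]), array([534.7,  21.8,   5. ])] [495.675  41.75    5.   ]
-3.1156749327717814
fin [494.45  41.6   31.  ]
clock 13.28 pos [489.3  38.3 132.8] rot [ 3.134 -0.004 -3.115] w 42.4 F [0.1 0.5 0.1] q [-0.21  0.58  0.12  2.06 -0.15  0.52  1.62]
total frac [-0.0229  0.0081  0.3693] rows>= 3
```

Emit:
{"api": "carry_out", "payload": {
  "moves": [
    {"tx":-0.02,"ty":0.01,"tz":0.05,"twist":0,"fingers":0.5},
    {"tx":0,"ty":0,"tz":0.11,"twist":0,"fingers":0.5},
    {"tx":0,"ty":0,"tz":0.11,"twist":0,"fingers":0.5},
    {"tx":0,"ty":0,"tz":0.065,"twist":0,"fingers":0.5},
    {"tx":0,"ty":0,"tz":0.034,"twist":0,"fingers":0.5},
    {"tx":0,"ty":0,"tz":0,"twist":0,"fingers":0.5},
    {"tx":0,"ty":0,"tz":0,"twist":0,"fingers":0.5}
  ]
}}

```text
clock: 14.15
eef_pos: [494.7, 43.7, 22.0]
tool_rot: [3.133, -0.004, -3.113]
force: [0.0, 0.4, 0.3]
width: 42.7
gripper_force: 0.0
```

```bash
python3 -c "
from h import *
go(495,41.7,22)"
```

```text
clock 14.15 pos [494.7  43.7  22. ] rot [ 3.133 -0.004 -3.113] w 42.7 F [0.  0.4 0.3] q [-0.18  0.79  0.06  2.09 -0.19  0.27  1.65]
total frac [-0.001  -0.0067 -0.    ] rows>= 1
```

Emit:
{"api": "carry_out", "payload": {
  "moves": [
    {"tx":0,"ty":-0.006,"tz":0,"twist":0,"fingers":0.5},
    {"tx":0,"ty":0,"tz":0,"twist":0,"fingers":0},
    {"tx":0,"ty":0,"tz":0,"twist":0,"fingers":0},
    {"tx":0,"ty":0,"tz":0,"twist":0,"fingers":0},
    {"tx":0,"ty":0,"tz":0,"twist":0,"fingers":0},
    {"tx":0,"ty":0,"tz":-0.03,"twist":0,"fingers":0},
    {"tx":0,"ty":0,"tz":-0.1,"twist":0,"fingers":0},
    {"tx":0,"ty":0,"tz":-0.15,"twist":0,"fingers":0},
    {"tx":0,"ty":0,"tz":-0.15,"twist":0,"fingers":0},
    {"tx":0,"ty":0,"tz":0,"twist":0,"fingers":0},
    {"tx":0,"ty":0,"tz":0,"twist":0,"fingers":0}
  ]
}}

```text
clock: 15.52
eef_pos: [494.2, 41.0, 150.3]
tool_rot: [3.133, -0.006, -3.112]
force: [0.2, -0.6, -1.4]
width: 10.9
gripper_force: 60.3
```

```bash
python3 -c "
from h import *
n=np.array([.674,-.739]);lo=np.array([496.9,-370.6])+26*n
print(lo); P=lo+45*n;print(P);go(*P,150,2.309)
# reverse: translate first, at current yaw
s=ctrl.read_state();go(*P,150)"
```

```text
[ 514.424 -389.814]
[ 544.754 -423.069]
twist (do first) 0.2744 rows>= 5
clock 15.53 pos [494.2  41.  150.3] rot [ 3.133 -0.006 -3.112] w 10.9 F [ 0.2 -0.6 -1.4] q [-0.23  0.56  0.14  2.03 -0.15  0.57  1.62]
total frac [-1.2576e+00 -9.1650e-01  9.0000e-04] rows>= 9
clock 15.53 pos [494.2  41.  150.3] rot [ 3.133 -0.006 -3.112] w 10.9 F [ 0.2 -0.6 -1.4] q [-0.23  0.56  0.14  2.03 -0.15  0.57  1.62]
total frac [-0.1228 -1.5513 -0.0126] rows>= 9
```

Emit:
{"api": "carry_out", "payload": {
  "moves": [
    {"tx":0,"ty":-0.08,"tz":0,"twist":0,"fingers":0},
    {"tx":0,"ty":-0.14,"tz":0,"twist":0,"fingers":0},
    {"tx":-0.01,"ty":-0.16,"tz":0,"twist":0,"fingers":0},
    {"tx":-0.01,"ty":-0.16,"tz":0,"twist":0,"fingers":0},
    {"tx":-0.01,"ty":-0.16,"tz":0,"twist":0,"fingers":0},
    {"tx":-0.01,"ty":-0.16,"tz":0,"twist":0,"fingers":0},
    {"tx":-0.01,"ty":-0.16,"tz":0,"twist":0,"fingers":0},
    {"tx":-0.01,"ty":-0.16,"tz":0,"twist":0.05,"fingers":0},
    {"tx":0,"ty":0,"tz":0,"twist":0.05,"fingers":0},
    {"tx":0,"ty":0,"tz":0,"twist":0.05,"fingers":0},
    {"tx":0,"ty":0,"tz":0,"twist":0.05,"fingers":0},
    {"tx":0,"ty":0,"tz":0,"twist":0.05,"fingers":0}
  ]
}}

```text
clock: 17.02
eef_pos: [521.9, -311.7, 145.2]
tool_rot: [3.141, -0.013, 2.38]
force: [0.5, -0.5, -0.9]
width: 10.5
gripper_force: 60.3
```

```bash
python3 -c "
from h import *
go(538.2,-415.9,100,2.309)"
```

```text
twist (do first) 0.0226 rows>= 1
clock 17.02 pos [ 521.9 -311.7  145.2] rot [ 3.141 -0.013  2.38 ] w 10.5 F [ 0.5 -0.5 -0.9] q [ 0.3   0.71  0.32  1.72 -0.3   0.77  1.58]
total frac [-0.2936 -0.1936  0.1506] rows>= 3
```

Emit:
{"api": "carry_out", "payload": {
  "moves": [
    {"tx":0,"ty":0,"tz":0,"twist":0.0226,"fingers":0},
    {"tx":-0.098,"ty":-0.064,"tz":0,"twist":0,"fingers":0},
    {"tx":-0.098,"ty":-0.064,"tz":0,"twist":0,"fingers":0},
    {"tx":-0.098,"ty":-0.064,"tz":0.05,"twist":0,"fingers":0},
    {"tx":0,"ty":0,"tz":0.07,"twist":0,"fingers":0},
    {"tx":0,"ty":0,"tz":0,"twist":0,"fingers":0},
    {"tx":0,"ty":0,"tz":0,"twist":0,"fingers":0},
    {"tx":0,"ty":0,"tz":0,"twist":0,"fingers":0}
  ]
}}

```text
clock: 18.02
eef_pos: [541.0, -415.3, 111.3]
tool_rot: [3.14, -0.009, 2.316]
force: [0.4, 0.3, -0.1]
width: 10.8
gripper_force: 60.3
```

```bash
python3 -c "
from h import *
look('wrist','w7')
im=cv2.imread('pics/w7.png')
a=cv2.resize(im[150:420,130:450],None,fx=2.2,fy=2.2,interpolation=cv2.INTER_CUBIC)
cv2.imwrite('pics/w7b.png',a)
go(538.2,-415.9,80,2.309)"
```

```text
twist (do first) 0.0021 rows>= 1
clock 18.07 pos [ 540.9 -415.5  111.4] rot [ 3.14  -0.008  2.315] w 10.8 F [-0.6  0.4 -2.1] q [ 0.44  0.85  0.32  1.52 -0.33  0.83  1.63]
total frac [ 0.0053 -0.0076  0.1048] rows>= 1
```

View pics/w7b.png

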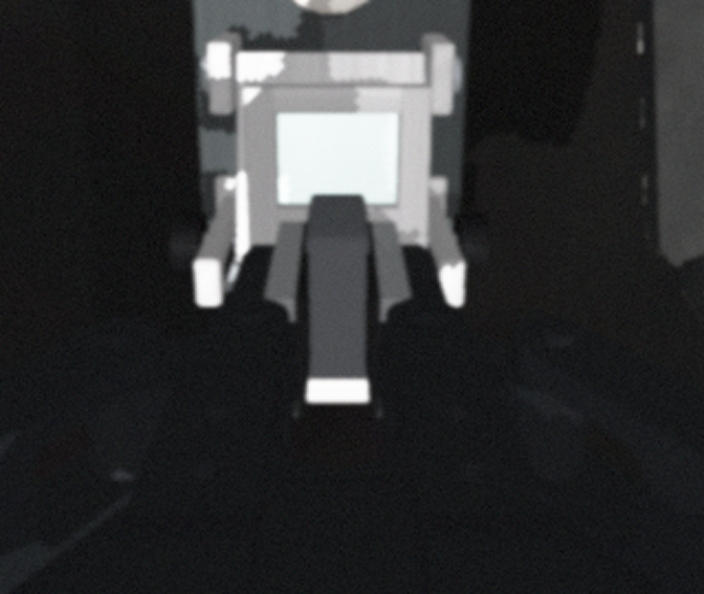

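```bash
python3 -c "
from h import *
f=lambda x,y,z:ray('w7',x/2.2+130-.3,y/2.2+150-.3,z)
a,b=f(233.5,53,30),f(425.5,53,30);lo=(a+b)/2;print(lo,np.linalg.norm(a-b),np.arctan2(*(b-a)[[1,0]])-np.pi/2)
c,d=f(237,90,94),f(432,90,94);print('carrier front',(c+d)/2,np.linalg.norm(c-d))
s=ctrl.read_state();M=R.from_euler('xyz',s['tool_rot']).as_matrix()
print('tool-frame lo',M.T@(lo-s['eef_pos']),'carrier front',M.T@((c+d)/2-s['eef_pos']))
go(*(lo[:2]),80)"
```

```text
[ 515.6 -391.7   30. ] 57.32608481311108 -0.8273488455981294
carrier front [ 515.95 -389.7    94.  ] 41.40350226732038
tool-frame lo [34.01702024 -2.64790635 81.72408295] carrier front [35.78723438 -0.90847871 17.73999717]
clock 18.07 pos [ 540.9 -415.5  111.4] rot [ 3.14  -0.008  2.315] w 10.8 F [-0.6  0.4 -2.1] q [ 0.44  0.85  0.32  1.52 -0.33  0.83  1.63]
total frac [ 0.1148 -0.0085  0.1058] rows>= 1
```

Emit:
{"api": "carry_out", "payload": {
  "moves": [
    {"tx":0,"ty":-0.007,"tz":0.04,"twist":0.002,"fingers":0},
    {"tx":0,"ty":0,"tz":0.06,"twist":0,"fingers":0},
    {"tx":0,"ty":0,"tz":0.02,"twist":0,"fingers":0},
    {"tx":0,"ty":0,"tz":0,"twist":0,"fingers":0},
    {"tx":0,"ty":0,"tz":0,"twist":0,"fingers":0}
  ]
}}

```text
clock: 18.7
eef_pos: [538.7, -417.4, 74.8]
tool_rot: [3.14, -0.009, 2.308]
force: [0.6, 0.9, -0.9]
width: 10.3
gripper_force: 60.3
```

Emit:
{"api": "carry_out", "payload": {
  "moves": [
    {"tx":0,"ty":0,"tz":0.008,"twist":0,"fingers":0},
    {"tx":0,"ty":0,"tz":0.004,"twist":0,"fingers":0},
    {"tx":0,"ty":0,"tz":0,"twist":0,"fingers":0}
  ]
}}

```text
clock: 19.08
eef_pos: [538.5, -417.0, 71.0]
tool_rot: [3.14, -0.01, 2.308]
force: [0.3, -0.3, -0.1]
width: 10.7
gripper_force: 60.3
```

Emit:
{"api": "carry_out", "payload": {
  "moves": [
    {"tx":0,"ty":0,"tz":0.006,"twist":0,"fingers":0},
    {"tx":0,"ty":0,"tz":0,"twist":0,"fingers":0}
  ]
}}

```text
clock: 19.32
eef_pos: [538.6, -417.2, 69.2]
tool_rot: [3.14, -0.009, 2.308]
force: [0.3, -0.3, -0.9]
width: 10.4
gripper_force: 60.3
```

Emit:
{"api": "carry_out", "payload": {
  "moves": [
    {"tx":0,"ty":0,"tz":0.005,"twist":0,"fingers":0},
    {"tx":0,"ty":0,"tz":0,"twist":0,"fingers":0}
  ]
}}

```text
clock: 19.58
eef_pos: [538.7, -417.3, 68.8]
tool_rot: [3.14, -0.009, 2.308]
force: [-0.7, 1.4, 5.8]
width: 10.6
gripper_force: 61.4
```

Emit:
{"api": "carry_out", "payload": {
  "moves": [
    {"tx":0,"ty":0,"tz":0.006,"twist":0,"fingers":0},
    {"tx":0,"ty":0,"tz":0,"twist":0,"fingers":0}
  ]
}}

```text
clock: 19.82
eef_pos: [538.6, -417.2, 68.5]
tool_rot: [3.139, -0.009, 2.308]
force: [-3.7, 3.7, 14.9]
width: 10.8
gripper_force: 62.6
```

Emit:
{"api": "carry_out", "payload": {
  "moves": [
    {"tx":0,"ty":0,"tz":0.006,"twist":0,"fingers":0},
    {"tx":0,"ty":0,"tz":0,"twist":0,"fingers":0}
  ]
}}

```text
clock: 20.08
eef_pos: [538.5, -417.0, 67.9]
tool_rot: [3.139, -0.009, 2.308]
force: [-7.8, 6.6, 23.0]
width: 11.0
gripper_force: 63.7
```

Emit:
{"api": "carry_out", "payload": {
  "moves": [
    {"tx":0,"ty":0,"tz":-0.012,"twist":0,"fingers":0},
    {"tx":0,"ty":0,"tz":0,"twist":0,"fingers":0.15},
    {"tx":0,"ty":0,"tz":0,"twist":0,"fingers":0.15},
    {"tx":0,"ty":0,"tz":0,"twist":0,"fingers":0.15}
  ]
}}

```text
clock: 20.58
eef_pos: [538.4, -417.0, 67.1]
tool_rot: [3.14, -0.01, 2.308]
force: [0.5, -0.8, -1.0]
width: 12.8
gripper_force: 0.0
```

```bash
python3 -c "
from h import *
look('wrist','w8');look('scene','s8')
im=cv2.imread('pics/w8.png').astype(int)
for u in (283,250):print(u,[(v,*im[v,u-1:u+2].mean(0).astype(int)) for v in range(120,260,3)])
s=ctrl.read_state();print(s['eef_pos'])
n=np.array([.674,-.739]);lo=np.array([515.,-390.3]);
def tp(s,y,h,th):
  e=np.array([.739,.674]);x=s*np.cos(th)-h*np.sin(th);return [*(lo+n*x+e*y),30+s*np.sin(th)+h*np.cos(th)]
th=np.radians(14)
for S in (29,35,42):print(S,[proj('w8',tp(S-38,0,5,th)),proj('w8',tp(S-38,-20,5,th)),proj('w8',tp(S-38,20,5,th)),proj('w8',tp(S-38+11,0,5,th)),proj('w8',tp(S-15,0,31,th))])
print('sleeve',proj('w8',[497+11.9,-370.5-10.7-2,40]), proj('w8',tp(0,0,0,th)))
"
```

```text
283 [(120, np.int64(87), np.int64(85), np.int64(80)), (123, np.int64(123), np.int64(120), np.int64(115)), (126, np.int64(172), np.int64(166), np.int64(162)), (129, np.int64(197), np.int64(190), np.int64(186)), (132, np.int64(203), np.int64(197), np.int64(192)), (135, np.int64(201), np.int64(196), np.int64(191)), (138, np.int64(201), np.int64(196), np.int64(191)), (141, np.int64(193), np.int64(188), np.int64(182)), (144, np.int64(157), np.int64(152), np.int64(148)), (147, np.int64(178), np.int64(181), np.int64(184)), (150, np.int64(226), np.int64(229), np.int64(232)), (153, np.int64(230), np.int64(233), np.int64(236)), (156, np.int64(228), np.int64(230), np.int64(233)), (159, np.int64(225), np.int64(228), np.int64(230)), (162, np.int64(220), np.int64(225), np.int64(228)), (165, np.int64(148), np.int64(150), np.int64(151)), (168, np.int64(100), np.int64(99), np.int64(93)), (171, np.int64(108), np.int64(107), np.int64(101)), (174, np.int64(105), np.int64(105), np.int64(99)), (177, np.int64(103), np.int64(100), np.int64(95)), (180, np.int64(108), np.int64(107), np.int64(103)), (183, np.i
[... 3516 characters left out ...]
4)), (246, np.int64(233), np.int64(232), np.int64(233)), (249, np.int64(233), np.int64(232), np.int64(233)), (252, np.int64(232), np.int64(231), np.int64(233)), (255, np.int64(233), np.int64(232), np.int64(233)), (258, np.int64(232), np.int64(231), np.int64(232))]
[ 538.34947656 -417.04450542   67.26931465]
29 [array([285. , 165.8]), array([245.8, 165.9]), array([324.3, 165.6]), array([285.1, 187.4]), array([285.6, 211.4])]
35 [array([285.1, 177.6]), array([245.9, 177.7]), array([324.3, 177.4]), array([285.2, 199.1]), array([285.7, 225.3])]
42 [array([285.1, 191.3]), array([245.9, 191.5]), array([324.3, 191.1]), array([285.2, 212.9]), array([285.7, 241.5])]
sleeve [285.7 168.7] [285.  184.2]
```

```bash
python3 -c "
from h import *
im=cv2.imread('pics/w8.png').astype(int)
for v in (190,196,202,208,214,222,230,238):print(v,' '.join('%d'%im[v-1:v+2,u].mean() for u in range(222,350,3)))
g=(im[:,:,1]-im[:,:,2])
for u in(265,275,295,305):print(u,' '.join('%d/%d'%(im[v,u-1:u+2].mean(),g[v,u-1:u+2].mean()) for v in range(183,250,3)))
"
```

```text
190 255 255 239 232 255 255 255 255 254 241 234 234 240 242 242 243 242 242 241 242 241 243 252 254 254 254 254 254 254 254 253 252 252 252 253 254 253 253 253 201 226 251 251
196 255 255 246 234 255 255 255 255 239 234 236 235 237 240 240 240 240 240 240 240 240 240 251 254 254 254 254 254 254 253 253 253 253 252 253 254 253 253 253 206 229 250 250
202 255 255 252 248 255 255 255 240 230 234 234 234 246 255 255 255 255 255 255 255 255 255 255 255 255 255 255 255 255 253 253 253 253 252 253 254 253 253 253 223 231 249 249
208 255 255 253 208 254 225 145 109 225 234 235 234 246 255 255 255 255 255 255 255 255 255 255 255 255 255 255 255 255 252 253 253 253 251 245 128 123 239 253 204 238 250 250
214 230 227 209 185 236 233 210 215 229 233 235 234 247 255 255 255 255 255 255 255 255 255 255 255 255 255 255 255 255 252 253 253 253 252 253 248 245 253 253 202 241 250 250
222 135 137 121 129 236 236 236 231 229 233 233 234 248 255 255 255 255 255 255 255 255 255 255 255 255 255 255 255 255 253 253 253 253 251 253 254 253 253 253 160 140 157 157
230 79 81 82 124 236 234 235 231 229 233 233
[... 174 characters left out ...]
33 234 246 254 254 254 253 131 120 120 121 120 120 120 125 251 254 254 254 250 253 253 252 251 252 253 253 253 252 157 107 104 108
265 81/4 144/0 242/0 241/-1 241/0 243/1 255/0 255/0 255/0 255/0 255/0 255/0 255/0 255/0 255/0 255/0 255/0 255/0 255/0 246/2 236/-1 237/-1 229/0
275 82/3 141/0 241/-1 241/0 241/0 244/2 255/0 255/0 255/0 255/0 255/0 255/0 255/0 255/0 255/0 255/0 255/0 149/6 109/2 139/3 143/3 145/2 143/3
295 107/6 157/0 254/0 254/0 254/0 252/0 255/0 255/0 255/0 255/0 255/0 255/0 255/0 255/0 255/0 255/0 255/0 239/4 174/5 144/3 141/2 138/4 137/3
305 104/6 172/0 254/0 254/0 254/0 253/0 255/0 255/0 255/0 255/0 255/0 255/0 255/0 255/0 255/0 255/0 255/0 255/0 255/0 249/1 249/0 251/0 240/0
```

Emit:
{"api": "carry_out", "payload": {
  "moves": [
    {"tx":0,"ty":0,"tz":0.01,"twist":0,"fingers":0.15},
    {"tx":0,"ty":0,"tz":0.008,"twist":0,"fingers":0.15},
    {"tx":0,"ty":0,"tz":0,"twist":0,"fingers":0.15},
    {"tx":0,"ty":0,"tz":0,"twist":0,"fingers":0},
    {"tx":0,"ty":0,"tz":0,"twist":0,"fingers":0},
    {"tx":0,"ty":0,"tz":0,"twist":0,"fingers":0}
  ]
}}

```text
clock: 21.42
eef_pos: [538.4, -417.0, 62.2]
tool_rot: [3.14, -0.01, 2.308]
force: [-0.7, -0.4, -0.9]
width: 10.4
gripper_force: 60.8
```

Now press slightly and slide downhill.

Emit:
{"api": "carry_out", "payload": {
  "moves": [
    {"tx":0.006,"ty":0,"tz":0.003,"twist":0,"fingers":0},
    {"tx":0.006,"ty":0,"tz":0.0015,"twist":0,"fingers":0},
    {"tx":0.005,"ty":0,"tz":0.0015,"twist":0,"fingers":0},
    {"tx":0,"ty":0,"tz":0,"twist":0,"fingers":0},
    {"tx":0,"ty":0,"tz":0,"twist":0,"fingers":0}
  ]
}}

```text
clock: 22.05
eef_pos: [535.3, -413.4, 61.0]
tool_rot: [3.14, -0.009, 2.308]
force: [0.9, -0.5, 5.7]
width: 10.8
gripper_force: 61.7
```

```bash
cat > pr.py <<'E'
from h import *
import sys
k=sys.argv[1];look('wrist',k)
im=cv2.imread(f'pics/{k}.png').astype(int)
for u in (250,265,275,283,295,305,318):print(u,' '.join('%d:%d'%(v,im[v,u-1:u+2].mean()) for v in range(155,250,3)))
for v in (205,225):print(v,' '.join('%d'%im[v-1:v+2,u].mean() for u in range(222,350,3)))
go(538,-417,62,2.308)
n=np.array([.674,-.739]);lo=np.array([515.,-390.3]);e=np.array([.739,.674]);th=np.radians(14)
def tp(s,y,h):
  x=s*np.cos(th)-h*np.sin(th);return [*(lo+n*x+e*y),30+s*np.sin(th)+h*np.cos(th)]
for S in (29,32,35,38,42):print(S,'end',proj(k,tp(S-38,0,5)),'glass',proj(k,tp(S-38+7.4,0,5)),'fin',proj(k,tp(S-15,0,31)))
print('lo',proj(k,tp(0,0,0)),'sleeve uphill rim',proj(k,[*(np.array([497,-370.5])+16*n),40]))
E
python3 pr.py w9
```

```text
250 155:174 158:172 161:169 164:172 167:171 170:173 173:172 176:170 179:164 182:164 185:121 188:114 191:240 194:243 197:243 200:242 203:242 206:242 209:242 212:242 215:241 218:241 221:241 224:241 227:241 230:241 233:241 236:241 239:241 242:241 245:241 248:241
265 155:238 158:238 161:237 164:235 167:231 170:187 173:91 176:91 179:90 182:88 185:89 188:125 191:247 194:247 197:247 200:247 203:255 206:255 209:255 212:255 215:255 218:255 221:255 224:255 227:255 230:255 233:255 236:255 239:255 242:255 245:240 248:243
275 155:206 158:233 161:240 164:239 167:237 170:235 173:228 176:119 179:90 182:90 185:91 188:125 191:247 194:247 197:247 200:248 203:255 206:255 209:255 212:255 215:255 218:255 221:255 224:255 227:255 230:255 233:255 236:252 239:108 242:128 245:156 248:157
283 155:163 158:200 161:237 164:239 167:238 170:236 173:234 176:195 179:98 182:100 185:93 188:129 191:247 194:248 197:247 200:248 203:255 206:255 209:255 212:255 215:255 218:255 221:255 224:255 227:255 230:255 233:255 236:251 239:107 242:129 245:154 248:158
295 155:222 158:253 161:254 164:253 167:253 170:253 173:250 176:159 17
[... 916 characters left out ...]
8 224 242 241 242 239 255 255 255 255 255 255 255 255 255 255 255 255 255 255 255 255 255 254 254 254 254 254 254 249 220 249 254 243 227 252 253
twist (do first) 0.0 rows>= 1
clock 22.1 pos [ 535.3 -413.4   61. ] rot [ 3.14  -0.009  2.308] w 10.8 F [ 0.2 -0.7  5.3] q [ 0.46  0.9   0.29  1.56 -0.35  0.74  1.64]
total frac [-0.015  -0.0013 -0.0034] rows>= 1
29 end [284.9 176.7] glass [284.9 191.7] fin [285.4 226.1]
32 end [284.9 182.8] glass [284.9 197.8] fin [285.5 233.3]
35 end [284.9 188.9] glass [285.  203.8] fin [285.5 240.5]
38 end [284.9 194.9] glass [285.  209.9] fin [285.5 247.7]
42 end [285. 203.] glass [285.  217.9] fin [285.6 257.2]
lo [284.9 195.3] sleeve uphill rim [285.1 177.4]
```

Emit:
{"api": "carry_out", "payload": {
  "moves": [
    {"tx":0.006,"ty":0,"tz":0.0015,"twist":0,"fingers":0},
    {"tx":0.005,"ty":0,"tz":0.002,"twist":0,"fingers":0},
    {"tx":0.004,"ty":0,"tz":0.002,"twist":0,"fingers":0},
    {"tx":0,"ty":0,"tz":0,"twist":0,"fingers":0},
    {"tx":0,"ty":0,"tz":0,"twist":0,"fingers":0}
  ]
}}

```text
clock: 22.72
eef_pos: [533.4, -411.5, 60.3]
tool_rot: [3.14, -0.005, 2.308]
force: [1.6, -1.7, 7.5]
width: 10.6
gripper_force: 62.1
```

```bash
python3 pr.py w10
```

```text
250 155:193 158:175 161:172 164:174 167:170 170:171 173:171 176:171 179:153 182:164 185:151 188:127 191:240 194:243 197:243 200:243 203:242 206:242 209:242 212:242 215:241 218:241 221:241 224:242 227:242 230:241 233:241 236:241 239:241 242:241 245:240 248:241
265 155:238 158:238 161:238 164:237 167:237 170:234 173:230 176:172 179:90 182:91 185:88 188:126 191:247 194:248 197:247 200:245 203:255 206:255 209:255 212:255 215:255 218:255 221:255 224:255 227:255 230:255 233:255 236:255 239:255 242:255 245:241 248:243
275 155:168 158:185 161:209 164:235 167:239 170:239 173:236 176:234 179:220 182:104 185:88 188:125 191:247 194:247 197:247 200:245 203:255 206:255 209:255 212:255 215:255 218:255 221:255 224:255 227:255 230:255 233:255 236:251 239:109 242:127 245:153 248:156
283 155:205 158:182 161:168 164:208 167:238 170:239 173:238 176:234 179:232 182:165 185:95 188:130 191:247 194:247 197:248 200:245 203:255 206:255 209:255 212:255 215:255 218:255 221:255 224:255 227:255 230:255 233:255 236:251 239:108 242:128 245:155 248:158
295 155:181 158:196 161:227 164:253 167:253 170:253 173:253 176:2
[... 920 characters left out ...]
00 198 241 242 241 239 255 255 255 255 255 255 255 255 255 255 255 255 255 255 255 255 255 254 254 254 254 254 253 185 126 180 254 246 217 251 253
twist (do first) 0.0 rows>= 1
clock 22.77 pos [ 533.5 -411.5   60.4] rot [ 3.14  -0.005  2.308] w 10.5 F [ 0.5 -1.5  8.4] q [ 0.45  0.9   0.29  1.58 -0.35  0.72  1.64]
total frac [-0.0237 -0.0011 -0.0055] rows>= 1
29 end [285. 182.] glass [285.  196.9] fin [285.6 232.6]
32 end [285. 188.] glass [285.1 203. ] fin [285.6 239.8]
35 end [285.  194.1] glass [285.1 209. ] fin [285.7 246.9]
38 end [285.1 200.2] glass [285.1 215.1] fin [285.7 254.1]
42 end [285.1 208.2] glass [285.2 223.2] fin [285.7 263.7]
lo [285.  200.3] sleeve uphill rim [285.2 182.9]
```

Emit:
{"api": "carry_out", "payload": {
  "moves": [
    {"tx":0.004,"ty":0,"tz":0.001,"twist":0,"fingers":0},
    {"tx":0.003,"ty":0,"tz":0.002,"twist":0,"fingers":0},
    {"tx":0,"ty":0,"tz":0,"twist":0,"fingers":0},
    {"tx":0,"ty":0,"tz":0,"twist":0,"fingers":0},
    {"tx":0,"ty":0,"tz":0,"twist":0,"fingers":0},
    {"tx":0,"ty":0,"tz":0,"twist":0,"fingers":0}
  ]
}}

```text
clock: 23.52
eef_pos: [532.6, -410.6, 60.1]
tool_rot: [3.14, -0.003, 2.308]
force: [2.7, -1.8, 9.6]
width: 10.3
gripper_force: 62.3
```

```bash
python3 pr.py w11 | grep -E "^(283|295|29|32|35|250|318|lo|clock) "
```

```text
250 155:216 158:192 161:176 164:174 167:173 170:173 173:171 176:157 179:167 182:152 185:109 188:149 191:240 194:244 197:243 200:243 203:243 206:243 209:243 212:243 215:243 218:242 221:242 224:241 227:242 230:242 233:242 236:241 239:242 242:241 245:241 248:242
283 155:206 158:205 161:178 164:175 167:210 170:239 173:239 176:238 179:236 182:233 185:150 188:126 191:248 194:247 197:248 200:245 203:254 206:255 209:255 212:255 215:255 218:255 221:255 224:255 227:255 230:255 233:255 236:251 239:107 242:126 245:156 248:158
295 155:180 158:181 161:199 164:230 167:253 170:254 173:253 176:253 179:252 182:246 185:133 188:140 191:255 194:255 197:255 200:254 203:254 206:255 209:255 212:255 215:255 218:255 221:255 224:255 227:255 230:255 233:255 236:255 239:226 242:183 245:153 248:151
318 155:215 158:191 161:170 164:143 167:122 170:121 173:121 176:120 179:121 182:119 185:120 188:151 191:254 194:254 197:254 200:254 203:254 206:254 209:254 212:254 215:254 218:254 221:254 224:254 227:254 230:254 233:254 236:254 239:254 242:254 245:254 248:254
clock 23.57 pos [ 532.6 -410.6   60.1] rot [ 3.140e+00 -3.000e-03  2.308e+00] w 10.4 F [ 2.4 -1.8  9.2] q [ 0.45  0.9   0.29  1.58 -0.35  0.72  1.65]
29 end [285.  184.5] glass [285.1 199.5] fin [285.7 235.8]
32 end [285.  190.6] glass [285.1 205.6] fin [285.7 242.9]
35 end [285.1 196.7] glass [285.1 211.6] fin [285.7 250.1]
lo [285.  202.8] sleeve uphill rim [285.2 185.6]
```

```bash
python3 -c "
from h import *
print(job.finish_job())"
```

```text
the job is handed in; nothing more can be done
None
```

I handed the job in at 23.6 s, but no verdict came back: the sleeve is home on the pin and released, and the carrier is held by its fin, flush on the table to the extent the wrist images show. Its lower end is about 1.5 mm short of the sleeve by those images, and I press it on with about 9 N; the three bystanders were not touched on purpose, and I did not re-measure them.

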